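# Read the mark under a culture dish in the tilting mirror

## Robot

A 6-joint arm with a two-finger parallel gripper is mounted at the origin on the work surface. World frame = base frame: x ahead of the robot, y to its left, z up, the work surface at z = 0. Lengths are in m, angles in rad, forces in N, time in s.
With the tool pointing down it reaches from about 0.25 to 0.775 m from the base axis. Payload 8.9 kg.
Tool frame: the origin (TCP) lies on the front face of the gripper's body, between the roots of the fingers; the fingertips stand 73 mm ahead of it and the grasp point (between the pads) lies 54 mm ahead of it; z points along the fingers, y is the line along which they close (so a half turn about z gives the same grasp; the last joint's range is limited). The gripper opens to 85 mm and grips with 20 to 120 N. Pads are 22 mm wide; open, the fingers measure 114 mm over their backs; the gripper's body (76 mm by 85 mm) begins 54 mm behind the grasp point. The pads swing forward as they close: fully open they stand 13 mm farther back than shut.
Start: joints at [0.991, 0.291, -0.153, 1.127, 0, 1.431], TCP at [0.224, 0.475, 0.304] pointing down, gripper open.
Joint ranges: [-2.52, 2.52], [-0.91, 1.74], [-1.3, 1.37], [-1.96, 2.02], [-1.52, 1.47], [-3.14, 3.14]. Speed limits (rad/s): [2.22, 2.22, 2.79, 3.14, 3.14, 3.14].

## Interface

Orientations are given as a unit quaternion [x, y, z, w].
In Python, from rig import sense, camera, get_calibration, close_job, search_frame, mark_of gives the robot as it stands. The module is installed in compiled form; this text tells all that it offers.
- The arm moves only by the shell command python3 -m inch 'ROWS' [FORCE]. ROWS is JSON, a list of rows, each an object of numbers: "fingers": the closure, from -1 (fully open) to 1 (shut); "dx", "dy", "dz": the shift along the tool's x, y, z in m; "rx", "ry", "rz": the turn, a rotation vector about the tool's x, y, z in rad. In form: [{"fingers": .., "dx": .., "dy": .., "dz": .., "rx": .., "ry": .., "rz": ..}, ...]. A call has 1 to 12 rows; each row is the pose to reach, as a shift and turn from the pose commanded when the call began, along the tool's axes at that moment; what a row does not reach only later rows make up. A row lasts 1/8 s, in which the tool goes at most 62.5 mm and 10.7 degrees, less where a joint would pass 70% of its speed; a pose out of reach is approached as far as the arm can. A call with a gripper value outside its range is refused whole. The fingers move at their own pace and stop on an object; FORCE is the grip in N (left out, the last holds). Time passes only in rows, so rows that repeat a pose let the fingers close. It gives the time, the measured TCP pose, the force, the opening and the grip force at its end, in the units of the state.
- sense(): the state, without advancing time (a new reading comes with each control period).
- camera(name): name is "scene" or "side" or "wrist"; returns (picture, depth): 480x640x3 uint8, blue, green, red; 480x640 float32, m along the optical axis (not along the pixel's ray), 0 where there is no reading.
- get_calibration(name): a dict with "K" (3x3 intrinsics, pixels), "cam_to_world" (4x4, takes a point from camera to world coordinates). Camera axes: x right, y up, looking along -z (the intrinsics and any distortion apply to the point x, -y, -z); pixel columns grow to the right and rows downward; lengths in m; the calibration is good to about 2 mm. A picture is of the moment at which its call begins: read the wrist's pose just before it. get_calibration takes no time and is no camera call; for the wrist camera it gives the pose at the moment of the call.
- close_job(): hands the job in; it is judged then, once.
Trained networks look in the newest picture that a camera, given by its name, has taken for a name from the list of things; names that differ only in an ending like _2 or _b are one class to them, and where a whole thing is asked for, a point or a joint stands for the part that bears it (a point fixed in the world has none). Each returns a list of dicts, best first, with "conf" (0 to 1); they miss things now and then, are a little off and sometimes report something else, mostly with a low value. They report only what shows in the picture. A call takes as long as a camera call. They do not tell look-alikes from the thing itself.
- search_frame(camera, query): "point" ([column, row] as shares, 0 to 1, of the picture: columns of its width, rows of its height, amid what is visible of it).
- mark_of(camera, query): "point" ([column, row] as shares, 0 to 1, of the picture: columns of its width, rows of its height: a listed point, or the origin of a listed thing).
The state is a dict: "time_s": time; "qpos": joint angles; "qvel": joint speeds; "joint_efforts": joint torques, N m; "position": TCP position; "tcp_rot": TCP orientation; "contact_force": force on the tool from outside, world axes, zero at the start; "moment": the same for the moment, N m; "width": finger opening in m; "grasp_force": force on a finger pad.
Only numpy, scipy, OpenCV 4.12 (cv2) and the standard library are available. Lean on these libraries where they do the work, as an engineer would, in place of code of your own. Each camera call takes 0.05 s, during which the arm holds its last target. There are 200 camera calls.

## Task

Set the small culture dish, kept level, into the round seat on top of the reading stand and let go of it. Then swing the mirror up by its side lever, without touching the glass, until the camera sees the ink mark under the dish in the mirror, in the middle of its picture, and finish still holding the lever there, because the mirror drops if you let go. Leave the camera, the large dish, the bottle and the jar where they are.

Things in the scene. Friction and masses are not known exactly. Their poses are not given: they have to be found in the camera images.
- dish: small round lidded culture dish, clear plastic with pale agar, loose: 60 mm diameter, 20 mm tall, about 25 g. Origin: centre of its underside, z up. A black ink cross (26 mm) is drawn under its base, at the origin. It starts on the bench.
- large_dish: bystander: large round culture dish, 90 mm diameter, 16 mm tall, no mark; origin at the centre of its underside. Small and large dish may swap places.
- reagent_bottle: bystander: upright amber bottle, 60 mm diameter, 130 mm tall; origin at the centre of its underside
- white_jar: bystander: upright white jar, 72 mm diameter, 100 mm tall; origin at the centre of its underside
- stand: the reading stand, fixed; origin on the bench under the centre of its seat, z up, x points straight to the camera, y to the left. Grey base plate (x -115 to +75 mm, y +-75 mm), four 8 mm posts at x +-60, y +-66 mm carrying the seat plate, 193 mm high. The mirror lies below the seat, facing up and, when raised, to +x.
- seat (a point): centre of the seat, at the height where the dish's underside rests (193 mm above the bench). The seat is an aluminium plate 112 x 112 mm with a 48 mm hole through which the dish's underside shows to the mirror, and a lip 3 mm high, 68 mm inside and 76 mm outside diameter, that surrounds the dish. Two bars at its ends (x +-60) reach y +-72 mm.
- pivot (a point): middle of the mirror's shaft (the hinge axis, parallel to the stand's y), at 45 mm on the stand's x and 50 mm above the bench. The mirror's reflecting plane passes through this axis.
- mirror (a joint): mirror tilt in rad: 0 = flat, face up, as at the start; positive (up to 1.15) raises the end away from the camera, turning the face towards the camera. In the stand's frame the reflecting plane holds the shaft and the direction (-cos tilt, 0, sin tilt). Nearly free pivot: its weight (0.3 kg) drops it back to 0 when released; holding takes 2 to 3 N at the lever.
- glass: the mirror's glass, 133 mm long, 106 mm wide, face z, origin at the middle of its back; not to be touched. It starts 6 mm from the shaft and ends 139 mm from it.
- lever: crank lever on the right end (-y of the stand) of the mirror's shaft, turns with the mirror; origin on the shaft 91 mm right of the stand's middle. Steel arm 8 mm thick, 70 mm long, then a black round pin, 10 mm diameter, jutting 62 mm out (-y). At tilt 0 the arm leans away from the camera, 43 degrees above level; upright at 0.82 rad. To raise the mirror, move the pin towards the camera.
- lever_grip (a point): the place to grip, on the axis of the lever's pin, 42 mm out from the arm, 70 mm from the shaft's axis, 133 mm right of the stand's middle; at tilt 0 it lies 6 mm behind the seat's centre (stand x -6 mm) and 98 mm above the bench; free from above. The round pin may turn between the fingers.
- lens (a point): front of the camera's lens. Its frame's x points backwards out of the camera: the camera looks level along -x, at the stand, along the stand's middle plane. Camera: grey block 55 x 46 x 46 mm with black barrel on a column about 0.3 m from the stand; lens height differs between starts (70 to 150 mm above the bench).
- mark_image (a point): where the mirror image of the ink mark lies (a point of light, nothing solid): the reflection of the seat's centre in the mirror's plane. It circles the shaft at 150 mm radius, turning twice as far as the mirror. The camera sees the mark in the middle of its picture when this point is level with the lens.
Things that resemble listed ones, but are neither listed nor needed, are in the scene too. What is shaped like the dish but orange or pink is not meant.

How it is judged:
By the outcome, as a careful person would: the job done as asked, in the order asked, and still so for the second after the job is handed in, while the arm keeps its last pose, push and grip.
It also fails if it takes over 48 s, if anything falls off the work surface, if the arm or the gripper's body presses on something with over 40 N, if the wrist force passes 120 N, or if a joint passes its speed limit or range.

## Working session

There is one attempt and no reset: what is moved stays moved. The work goes in short steps, Python scripts to look and compute and a shell command to move; the robot and the scene stay as the last step left them, time stands still between calls to the robot, and variables do not carry over. Pictures are saved under pics/ and viewed, at most 10 in all, crops included, and the job is handed in when it is done.

```bash
mkdir -p pics; cat > h.py <<'E'
import numpy as np, cv2
from rig import *
from scipy.spatial.transform import Rotation as R
def world(name,u,v,d,C=None):
    C=C or get_calibration(name);K=np.array(C["K"]);T=np.array(C["cam_to_world"])
    p=np.array([(u-K[0,2])/K[0,0]*d,-(v-K[1,2])/K[1,1]*d,-d,1]);return (T@p)[:3]
def onplane(name,u,v,z,C=None):
    C=C or get_calibration(name);o=np.array(C["cam_to_world"])[:3,3];p=world(name,u,v,1.,C);return o+(p-o)*(z-o[2])/(p[2]-o[2])
def cloud(name,d,C=None):
    C=C or get_calibration(name);K=np.array(C["K"]);T=np.array(C["cam_to_world"]);v,u=np.mgrid[:480,:640]
    P=np.stack([(u-K[0,2])/K[0,0]*d,-(v-K[1,2])/K[1,1]*d,-d,np.ones_like(d)],-1);return (P@T.T)[...,:3]
E
cat > a.py <<'E'
from h import *
np.set_printoptions(precision=4,suppress=True)
s=sense();print(s["time_s"],s["position"],s["tcp_rot"],s["width"])
for n in["scene","side"]:
    C=get_calibration(n)
    print({k:(np.array(v).round(4).tolist()) for k,v in C.items()})
    im,d=camera(n);cv2.imwrite(f"pics/{n}0.png",im);np.save(f"{n}.npy",d)
    P=cloud(n,d,C)
    for q in["dish","large_dish","seat","lever_grip","lens","pivot","stand","reagent_bottle","white_jar"]:
        for r in mark_of(n,q)[:3]:
            u,v=np.array(r["point"])*[640,480];i,j=min(int(v),479),min(int(u),639)
            print(n,q,round(r["conf"],2),round(u),round(v),P[i,j])
E
python3 a.py
```

```text
0.0 [0.2238 0.4745 0.3033] [ 0.2186  0.9758 -0.0006 -0.0002] 0.08553530671076214
{'K': [[438.2121, 0.0, 324.9621], [0.0, 438.2121, 247.9961], [0.0, 0.0, 1.0]], 'cam_to_world': [[-0.8318, -0.4463, 0.33, 0.9608], [0.555, -0.6676, 0.4963, 0.4989], [-0.0012, 0.596, 0.803, 0.9758], [0.0, 0.0, 0.0, 1.0]]}
scene dish 0.84 399 313 [0.5268 0.1732 0.0189]
scene dish 0.79 361 284 [0.5555 0.0554 0.0212]
scene dish 0.79 443 300 [0.4124 0.2025 0.0191]
scene large_dish 0.66 454 389 [0.5437 0.3847 0.0137]
scene seat 0.6 324 195 [ 0.4539 -0.2737  0.0058]
scene lever_grip 0.59 295 193 [ 0.5646 -0.2446  0.1036]
scene lens 0.68 249 271 [ 0.793  -0.0833  0.1105]
scene pivot 0.92 313 242 [ 0.5981 -0.1087  0.0504]
scene stand 0.69 322 242 [ 0.5749 -0.0956  0.0522]
scene stand 0.2 253 270 [ 0.7598 -0.1501  0.0044]
scene reagent_bottle 0.56 353 354 [0.696  0.2074 0.0631]
scene white_jar 0.76 275 162 [ 0.5174 -0.449   0.0382]
{'K': [[470.6649, 0.0, 325.1311], [0.0, 470.6649, 243.7894], [0.0, 0.0, 1.0]], 'cam_to_world': [[0.8349, -0.405, 0.3728, 1.0076], [0.5504, 0.6254, -0.5532, -0.6438], [-0.0091, 0.667, 0.745, 0.9343], [0.0, 0.0, 0.0, 1.0]]}
side dish 0.87 338 215 [0.5181 0.1484 0.0181]
side dish 0.76 363 260 [0.6585 0.045  0.0188]
side dish 0.71 317 192 [0.4144 0.1928 0.0194]
side large_dish 0.96 382 173 [0.5339 0.372  0.0153]
side lever_grip 0.8 257 305 [ 0.5633 -0.2508  0.104 ]
side lens 0.69 383 300 [ 0.7535 -0.0243 -0.0043]
side pivot 0.9 307 285 [ 0.6009 -0.1183  0.0541]
side stand 0.94 293 288 [ 0.5771 -0.1413  0.0509]
side reagent_bottle 0.88 394 234 [0.6847 0.1555 0.0275]
side white_jar 0.74 170 391 [ 0.5278 -0.4832  0.0623]
```

View pics/scene0.png

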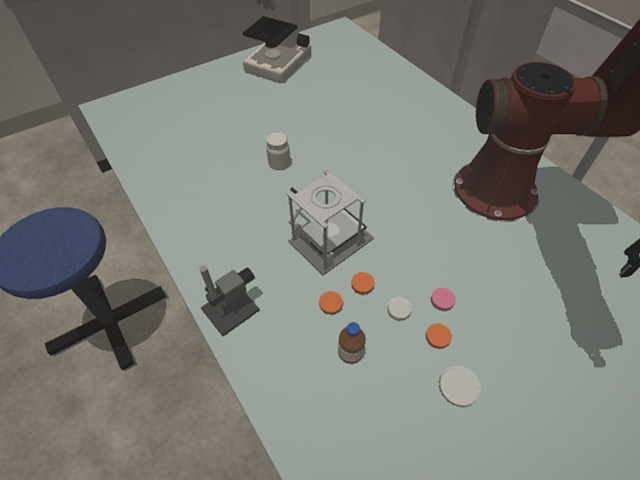

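View pics/side0.png

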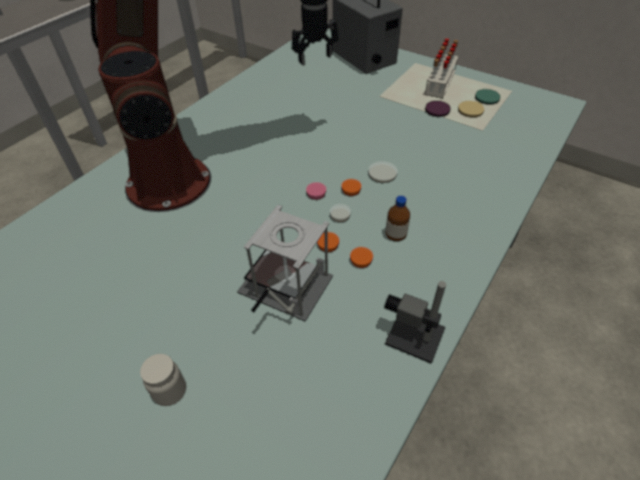

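The small pale dish is at (399,309) in scene and (340,213) in side. The stand is at (325,220) scene, with its seat ring at (326,197). The camera is at (235,290) scene, the large dish at (460,386), and orange/pink decoys surround the dish.

```bash
cat > b.py <<'E'
from h import *
np.set_printoptions(precision=4,suppress=True)
for n in["scene","side"]:
    im=cv2.imread(f"pics/{n}0.png").astype(int);P=cloud(n,np.load(f"{n}.npy"))
    x,y,z=P[...,0],P[...,1],P[...,2]
    sat=im.max(2)-im.min(2)
    m=(np.hypot(x-.523,y-.16)<.06)&(z>.012)&(z<.03)&(sat<40)
    c,r=cv2.minEnclosingCircle(P[m][:,:2].astype(np.float32));print(n,"dish",m.sum(),c,r,P[m].mean(0))
    # circle fit via pixel contour onto top plane
    v,u=np.nonzero(m);q=np.array([onplane(n,a,b,.02) for a,b in zip(u,v)]);print(" plane",q.mean(0), q.max(0)-q.min(0))
    m=(np.hypot(x-.57,y+.12)<.14)&(z>.18)&(z<.205)
    v,u=np.nonzero(m);q=np.array([onplane(n,a,b,.193)[:2] for a,b in zip(u,v)]).astype(np.float32)
    print(n,"plate",m.sum(),np.median(z[m]),cv2.minAreaRect(q))
    b=(np.abs(z)<.004)&(np.hypot(x-.57,y+.12)<.4);print(" table z",np.median(z[b]))
    m=(np.hypot(x-.83,y+.05)<.16)&(z>.02)&(z<.3)
    q=P[m];print("cam",m.sum(),q.mean(0),np.percentile(q,[1,99],axis=0))
    print(np.histogram(q[:,2],bins=np.arange(.02,.3,.01))[0])
    m=m&(z>.07);v0,v1,u0,u1=[f(a) for a in np.nonzero(m) for f in(np.min,np.max)]
    h=cv2.resize(cv2.imread(f"pics/{n}0.png")[v0-25:v1+45,u0-25:u1+45],None,fx=4,fy=4,interpolation=2);cv2.imwrite(f"pics/c_{n}.png",h);print("crop",u0-25,v0-25,h.shape)
E
python3 b.py
```

```text
scene dish 437 (0.5159006714820862, 0.16005384922027588) 0.03106982260942459 [0.518  0.1606 0.021 ]
 plane [0.5175 0.1602 0.02  ] [0.0609 0.0604 0.    ]
scene plate 1820 0.19465294984700438 ((0.5530276894569397, -0.11318101733922958), (0.13662002980709076, 0.1503000110387802), 7.038917541503906)
 table z 0.001398635592590236
cam 1298 [ 0.8578 -0.0706  0.1147] [[ 0.79   -0.1005  0.0304]
 [ 0.9047 -0.0535  0.214 ]]
[ 12  16  14  16  16  33  89 140 273 461  23  17  18  21  21  18  20  24
  19  47   0   0   0   0   0   0   0]
crop 174 240 (440, 500, 3)
side dish 286 (0.5167917013168335, 0.162724107503891) 0.03206919506192207 [0.5178 0.1596 0.019 ]
 plane [0.5183 0.1587 0.02  ] [0.0613 0.0655 0.    ]Traceback (most recent call last):
  File "b.py", line 12, in <module>
    v,u=np.nonzero(m);q=np.array([onplane(n,a,b,.193)[:2] for a,b in zip(u,v)]).astype(np.float32)
                                  ~~~~~~~^^^^^^^^^^^^
  File "h.py", line 8, in onplane
    C=C or get_calibration(name);o=np.array(C["cam_to_world"])[:3,3];p=world(name,u,v,1.,C);return o+(p-o)*(z-o[2])/(p[2]-o[2])
           ~~~~~~~~~~~~~~~^^^^^^
ValueError: time passes only in moves, steps and waits
```

```bash
sed -i 's/^from scipy/_gc=get_calibration;_c={}\ndef get_calibration(n):\n    if n=="wrist": return _gc(n)\n    if n not in _c: _c[n]=_gc(n)\n    return _c[n]\nfrom scipy/' h.py
python3 b.py; python3 -c "
from h import *;s=sense();print(s['time_s'],s['qpos'])"
```

```text
scene dish 437 (0.5159006714820862, 0.16005384922027588) 0.03106982260942459 [0.518  0.1606 0.021 ]
 plane [0.5175 0.1602 0.02  ] [0.0609 0.0604 0.    ]
scene plate 1820 0.19465294984700438 ((0.5530276894569397, -0.11318101733922958), (0.13662002980709076, 0.1503000110387802), 7.038917541503906)
 table z 0.001398635592590236
cam 1298 [ 0.8578 -0.0706  0.1147] [[ 0.79   -0.1005  0.0304]
 [ 0.9047 -0.0535  0.214 ]]
[ 12  16  14  16  16  33  89 140 273 461  23  17  18  21  21  18  20  24
  19  47   0   0   0   0   0   0   0]
crop 174 240 (440, 500, 3)
side dish 286 (0.5167917013168335, 0.162724107503891) 0.03206919506192207 [0.5178 0.1596 0.019 ]
 plane [0.5183 0.1587 0.02  ] [0.0613 0.0655 0.    ]
side plate 2313 0.19252679209441814 ((0.554207444190979, -0.11535956710577011), (0.1353587806224823, 0.14873914420604706), 7.049960136413574)
 table z -0.00035081666684033674
cam 1595 [ 0.858  -0.0832  0.1138] [[ 0.7907 -0.1027  0.031 ]
 [ 0.9046 -0.0555  0.2122]]
[ 15  19  14   2   8  60 117 209 371 507  22  24  21  25  26  25  27  26
  29  48   0   0   0   0   0   0   0]
crop 359 256 (484, 528, 3)
1.0 [ 9.90720007e-01  2.90712949e-01 -1.53402283e-01  1.12670944e+00
  6.11299007e-06  1.43150784e+00]
```

```bash
python3 -m inch '[{"fingers":-1,"dx":-0.4,"dy":-0.159,"dz":0.12},{"fingers":-1,"dx":-0.4,"dy":-0.159,"dz":0.12},{"fingers":-1,"dx":-0.4,"dy":-0.159,"dz":0.12},{"fingers":-1,"dx":-0.4,"dy":-0.159,"dz":0.12},{"fingers":-1,"dx":-0.4,"dy":-0.159,"dz":0.12},{"fingers":-1,"dx":-0.4,"dy":-0.159,"dz":0.12},{"fingers":-1,"dx":-0.4,"dy":-0.159,"dz":0.12},{"fingers":-1,"dx":-0.4,"dy":-0.159,"dz":0.12},{"fingers":-1,"dx":-0.4,"dy":-0.159,"dz":0.12},{"fingers":-1,"dx":-0.4,"dy":-0.159,"dz":0.12}]' 40
cat > c.py <<'E'
from h import *
import sys
np.set_printoptions(precision=4,suppress=True)
s=sense();C=get_calibration("wrist");im,d=camera("wrist");cv2.imwrite(f"pics/w_{sys.argv[1]}.png",im);np.save("wrist.npy",d)
P=cloud("wrist",d,C);print(s["time_s"],s["position"],s["tcp_rot"],C["cam_to_world"]);np.save("wP.npy",P)
x,y,z=np.moveaxis(P,-1,0);sat=im.max(2).astype(int)-im.min(2)
m=(np.hypot(x-.518,y-.16)<.05)&(z>.012)&(z<.03)&(d>0)&(sat<40)
print(m.sum(),P[m].mean(0),P[m].max(0)-P[m].min(0))
m=m.astype(np.uint8);cs=cv2.findContours(m,0,1)[0];
if cs:
    c=max(cs,key=cv2.contourArea)[:,0];q=np.array([onplane("wrist",u,v,.02,C)[:2] for u,v in c],np.float32);print(cv2.minEnclosingCircle(q),cv2.fitEllipse(q))
E
python3 c.py 1
```

```text
1.0 [0.224  0.4748 0.3039] [ 0.2186  0.9758 -0.     -0.    ] [[ 0.4257 -0.8574 -0.2892  0.1488]
 [ 0.9049  0.4032  0.1366  0.5097]
 [-0.0005 -0.3198  0.9475  0.3748]
 [ 0.      0.      0.      1.    ]]schema error: expected keys fingers, dx, dy, dz, rx, ry, rz
c.py:8: RuntimeWarning: Mean of empty slice.
  print(m.sum(),P[m].mean(0),P[m].max(0)-P[m].min(0))
  ret = um.true_divide(
Traceback (most recent call last):
  File "c.py", line 8, in <module>
    print(m.sum(),P[m].mean(0),P[m].max(0)-P[m].min(0))
                               ~~~~~~~~^^^
ValueError: zero-size array to reduction operation maximum which has no identity
```

View pics/w_1.png

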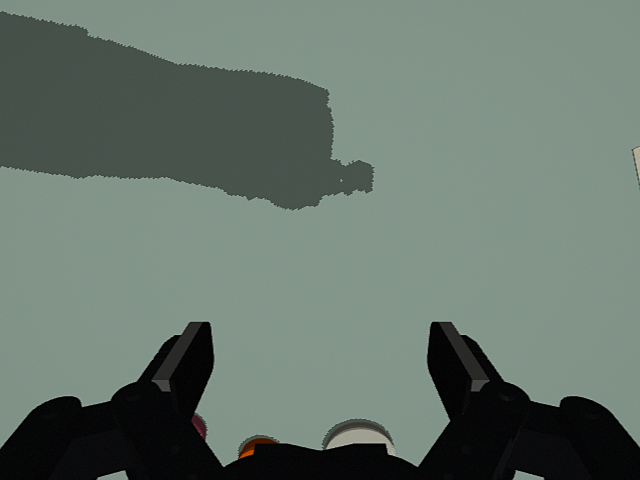

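The move was refused because every row needs all seven keys. The picture shows only bench, the robot's shadow and the open fingers at (185,370) and (455,370).

```bash
python3 -m inch '[{"fingers":-1,"dx":-0.4,"dy":-0.159,"dz":0.12,"rx":0,"ry":0,"rz":0},{"fingers":-1,"dx":-0.4,"dy":-0.159,"dz":0.12,"rx":0,"ry":0,"rz":0},{"fingers":-1,"dx":-0.4,"dy":-0.159,"dz":0.12,"rx":0,"ry":0,"rz":0},{"fingers":-1,"dx":-0.4,"dy":-0.159,"dz":0.12,"rx":0,"ry":0,"rz":0},{"fingers":-1,"dx":-0.4,"dy":-0.159,"dz":0.12,"rx":0,"ry":0,"rz":0},{"fingers":-1,"dx":-0.4,"dy":-0.159,"dz":0.12,"rx":0,"ry":0,"rz":0},{"fingers":-1,"dx":-0.4,"dy":-0.159,"dz":0.12,"rx":0,"ry":0,"rz":0},{"fingers":-1,"dx":-0.4,"dy":-0.159,"dz":0.12,"rx":0,"ry":0,"rz":0},{"fingers":-1,"dx":-0.4,"dy":-0.159,"dz":0.12,"rx":0,"ry":0,"rz":0},{"fingers":-1,"dx":-0.4,"dy":-0.159,"dz":0.12,"rx":0,"ry":0,"rz":0}]' 40
python3 c.py 2
```

```text
time_s: 2.3
position: [0.5172, 0.1614, 0.1843]
tcp_rot: [0.218, 0.976, 0.0, -0.0]
contact_force: [0.8, -0.1, -0.9]
width: 0.0859
grasp_force: 0.0
2.3 [0.5172 0.1614 0.1843] [ 0.218   0.976   0.0002 -0.    ] [[ 0.4245 -0.858  -0.2893  0.442 ]
 [ 0.9054  0.4021  0.1359  0.1961]
 [-0.0002 -0.3197  0.9475  0.2552]
 [ 0.      0.      0.      1.    ]]
6235 [0.5117 0.1619 0.0208] [0.0593 0.0591 0.0112]
((0.5125893354415894, 0.16139629483222961), 0.03074033558368683) ((0.5127522945404053, 0.16141435503959656), (0.05877673253417015, 0.06060736998915672), 63.16817855834961)
```

View pics/w_2.png

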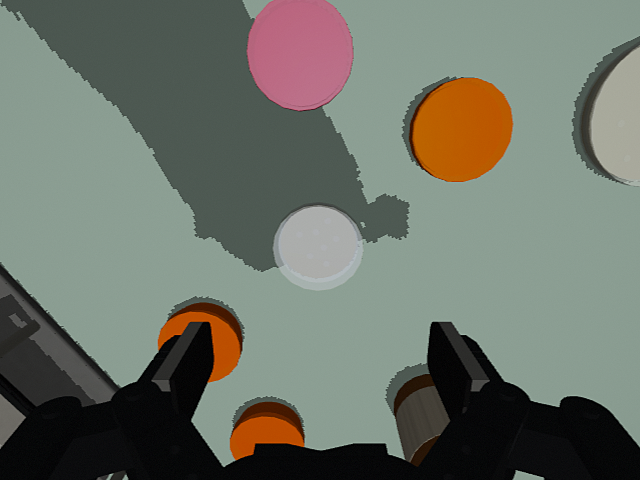

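The dish is centred at (318,247), lying right under the TCP and clear of the orange dishes at (200,340) and (267,430).

```bash
python3 -m inch '[{"fingers":-1,"dx":0.001,"dy":0,"dz":0.05,"rx":0,"ry":0,"rz":0},{"fingers":-1,"dx":0.001,"dy":0,"dz":0.09,"rx":0,"ry":0,"rz":0},{"fingers":-1,"dx":0.001,"dy":0,"dz":0.108,"rx":0,"ry":0,"rz":0},{"fingers":-1,"dx":0.001,"dy":0,"dz":0.108,"rx":0,"ry":0,"rz":0},{"fingers":0.3,"dx":0.001,"dy":0,"dz":0.108,"rx":0,"ry":0,"rz":0},{"fingers":0.3,"dx":0.001,"dy":0,"dz":0.108,"rx":0,"ry":0,"rz":0},{"fingers":0.3,"dx":0.001,"dy":0,"dz":0.108,"rx":0,"ry":0,"rz":0},{"fingers":0.3,"dx":0.001,"dy":0,"dz":0.108,"rx":0,"ry":0,"rz":0},{"fingers":0.3,"dx":0.001,"dy":0,"dz":0.108,"rx":0,"ry":0,"rz":0}]' 25
```

```text
time_s: 3.48
position: [0.5177, 0.1613, 0.0775]
tcp_rot: [0.218, 0.976, 0.001, 0.001]
contact_force: [-1.5, 0.9, 4.9]
width: 0.0589
grasp_force: 25.7
```

```bash
python3 -m inch '[{"fingers":0.3,"dx":0,"dy":0,"dz":-0.05,"rx":0,"ry":0,"rz":0},{"fingers":0.3,"dx":0,"dy":0,"dz":-0.11,"rx":0,"ry":0,"rz":0},{"fingers":0.3,"dx":-0.02,"dy":-0.04,"dz":-0.15,"rx":0,"ry":0,"rz":0},{"fingers":0.3,"dx":-0.05,"dy":-0.08,"dz":-0.19,"rx":0,"ry":0,"rz":0},{"fingers":0.3,"dx":-0.08,"dy":-0.12,"dz":-0.22,"rx":0,"ry":0,"rz":0},{"fingers":0.3,"dx":-0.11,"dy":-0.165,"dz":-0.25,"rx":0,"ry":0,"rz":0},{"fingers":0.3,"dx":-0.135,"dy":-0.21,"dz":-0.25,"rx":0,"ry":0,"rz":0},{"fingers":0.3,"dx":-0.15,"dy":-0.234,"dz":-0.25,"rx":0,"ry":0,"rz":0},{"fingers":0.3,"dx":-0.15,"dy":-0.234,"dz":-0.25,"rx":0,"ry":0,"rz":0},{"fingers":0.3,"dx":-0.15,"dy":-0.234,"dz":-0.25,"rx":0,"ry":0,"rz":0},{"fingers":0.3,"dx":-0.15,"dy":-0.234,"dz":-0.25,"rx":0,"ry":0,"rz":0}]'
python3 - <<'E'
from h import *
s=sense();print(s["time_s"],s["position"],s["width"])
o=np.zeros((480,760,3),np.uint8)
for k,(n,c) in enumerate([("scene",(270,130)),("side",(230,170))]):
    im,d=camera(n);cv2.imwrite(f"pics/{n}3.png",im);np.save(f"{n}3.npy",d)
    o[:,k*380:k*380+380]=cv2.resize(im[c[1]:c[1]+120,c[0]:c[0]+95],(380,480),interpolation=2)
cv2.imwrite("pics/p3.png",o)
E
```

```text
time_s: 4.85
position: [0.5528, -0.1138, 0.3263]
tcp_rot: [0.218, 0.976, 0.0, 0.0]
contact_force: [-0.5, 0.1, -1.0]
width: 0.0588
grasp_force: 27.8
4.85 [ 0.55275943 -0.11375197  0.32625663] 0.05879128670926092
```

View pics/p3.png

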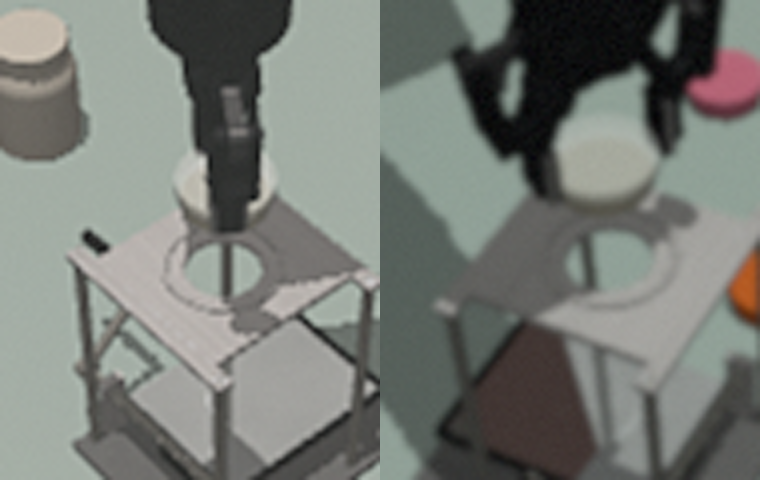

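Both views show the dish held level above the seat, whose hole is at (227,265) in the scene crop and (620,262) in the side crop. Next I'll measure dish against seat numerically.

```bash
cat > d.py <<'E'
from h import *
np.set_printoptions(precision=4,suppress=True)
for n in["scene","side"]:
    C=get_calibration(n);f=lambda c,z:np.array([onplane(n,u,v,z,C)[:2] for u,v in c],np.float32)
    P=cloud(n,np.load(f"{n}.npy"),C);x,y,z=np.moveaxis(P,-1,0)
    near=(np.hypot(x-.5535,y+.114)<.14)
    zt=np.median(z[near&(z>.185)&(z<.2)])
    m=near&(z>zt-.005)&(z<.205);v,u=np.nonzero(m);print(n,"zt",zt,"rect",cv2.minAreaRect(f(zip(u,v),zt)))
    # hole: holes within filled plate
    mm=m.astype(np.uint8);cs,h=cv2.findContours(mm,cv2.RETR_CCOMP,cv2.CHAIN_APPROX_NONE)
    for c,hh in zip(cs,h[0]):
        if hh[3]>=0 and cv2.contourArea(c)>60:
            q=f(c[:,0],.193);print(" hole",cv2.minEnclosingCircle(q),cv2.fitEllipse(q))
    im=cv2.imread(f"pics/{n}3.png").astype(int);P=cloud(n,np.load(f"{n}3.npy"),C);x,y,z=np.moveaxis(P,-1,0)
    m=(np.hypot(x-.5528,y+.1138)<.045)&(z>.24)&(z<.29)&(im.min(2)>100)
    zz=z[m];top=np.percentile(zz,90);mt=m&(z>top-.006)
    print(n,"dish",m.sum(),np.percentile(zz,[2,50,90]),"top",mt.sum(),cv2.minEnclosingCircle(P[mt][:,:2].astype(np.float32)), P[mt].min(0),P[mt].max(0))
    v,u=np.nonzero(m);print("  px",u.min(),u.max(),v.min(),v.max(), "top-edge row pts", onplane(n,(u.min()+u.max())/2,v.min(),.268,C))
    # camera block top
    P=cloud(n,np.load(f"{n}.npy"),C);x,y,z=np.moveaxis(P,-1,0);m=(np.hypot(x-.845,y+.078)<.03)&(z>.105)&(z<.13);print("camtop",m.sum(),np.percentile(z[m],[10,50,90]))
E
python3 d.py
```

```text
scene zt 0.19465525452899402 rect ((0.5528828501701355, -0.114418625831604), (0.13365916907787323, 0.1452886164188385), 6.995434284210205)
 hole ((0.5520530939102173, -0.1152210682630539), 0.025844423100352287) ((0.5524848103523254, -0.11490266025066376), (0.04759784787893295, 0.04953804239630699), 63.135765075683594)
scene dish 181 [0.261  0.2696 0.2718] top 161 ((0.5573413372039795, -0.11370457708835602), 0.03527083247900009) [ 0.5224 -0.148   0.266 ] [ 0.5816 -0.0829  0.2799]
  px 313 338 165 187 top-edge row pts [ 0.5346 -0.1391  0.268 ]
camtop 418 [0.1121 0.1157 0.1182]
side zt 0.19253765303730247 rect ((0.5525363087654114, -0.11398929357528687), (0.13319920003414154, 0.14619819819927216), 6.937524318695068)
 hole ((0.5530017614364624, -0.11433260142803192), 0.025405818596482277) ((0.5532828569412231, -0.11448711156845093), (0.046204693615436554, 0.04894460737705231), 136.0747528076172)
side dish 476 [0.2621 0.2681 0.2697] top 454 ((0.5580812692642212, -0.10881684720516205), 0.036426566541194916) [ 0.5221 -0.1445  0.2638] [ 0.582  -0.0783  0.2881]
  px 274 305 198 220 top-edge row pts [ 0.5414 -0.0824  0.268 ]
camtop 494 [0.1106 0.114  0.1162]
```

```bash
python3 -m inch '[{"fingers":0.3,"dx":-0.001,"dy":-0.001,"dz":0.03,"rx":0,"ry":0,"rz":0},{"fingers":0.3,"dx":-0.001,"dy":-0.001,"dz":0.048,"rx":0,"ry":0,"rz":0},{"fingers":0.3,"dx":-0.001,"dy":-0.001,"dz":0.052,"rx":0,"ry":0,"rz":0},{"fingers":0.3,"dx":-0.001,"dy":-0.001,"dz":0.052,"rx":0,"ry":0,"rz":0},{"fingers":0.3,"dx":-0.001,"dy":-0.001,"dz":0.052,"rx":0,"ry":0,"rz":0}]'
python3 -m inch '[{"fingers":0.3,"dx":0,"dy":0,"dz":0.001,"rx":0,"ry":0,"rz":0},{"fingers":0.3,"dx":0,"dy":0,"dz":0.002,"rx":0,"ry":0,"rz":0},{"fingers":0.3,"dx":0,"dy":0,"dz":0.002,"rx":0,"ry":0,"rz":0}]'
```

```text
time_s: 5.58
position: [0.5537, -0.1162, 0.2748]
tcp_rot: [0.219, 0.976, -0.0, 0.001]
contact_force: [0.4, 0.7, -1.1]
width: 0.0588
grasp_force: 27.8
time_s: 5.95
position: [0.5533, -0.1162, 0.2719]
tcp_rot: [0.219, 0.976, -0.0, -0.0]
contact_force: [0.3, 0.0, -0.2]
width: 0.0592
grasp_force: 27.8
```

```bash
python3 -m inch '[{"fingers":0.3,"dx":0,"dy":0.001,"dz":0.001,"rx":0,"ry":0,"rz":0},{"fingers":0.3,"dx":0,"dy":0.001,"dz":0.001,"rx":0,"ry":0,"rz":0}]'
python3 -m inch '[{"fingers":0.3,"dx":0,"dy":0,"dz":0.001,"rx":0,"ry":0,"rz":0},{"fingers":0.3,"dx":0,"dy":0,"dz":0.001,"rx":0,"ry":0,"rz":0}]'
python3 -m inch '[{"fingers":0.3,"dx":0,"dy":0,"dz":0.001,"rx":0,"ry":0,"rz":0},{"fingers":0.3,"dx":0,"dy":0,"dz":0.001,"rx":0,"ry":0,"rz":0}]'
```

```text
time_s: 6.2
position: [0.5537, -0.1152, 0.2708]
tcp_rot: [0.219, 0.976, 0.0, -0.0]
contact_force: [-0.5, -0.5, -0.0]
width: 0.0587
grasp_force: 27.8
time_s: 6.45
position: [0.5537, -0.1152, 0.2705]
tcp_rot: [0.219, 0.976, 0.0, 0.0]
contact_force: [-1.4, 0.4, 5.7]
width: 0.0585
grasp_force: 28.2
time_s: 6.7
position: [0.5537, -0.1152, 0.2704]
tcp_rot: [0.219, 0.976, -0.0, 0.001]
contact_force: [-5.3, 0.9, 14.1]
width: 0.0589
grasp_force: 29.0
```

Contact came at TCP 0.2705, the expected seated height (0.193 + 0.0775), so the dish is inside the lip. I'll unload it and open.

```bash
python3 -m inch '[{"fingers":0.3,"dx":0,"dy":0,"dz":-0.002,"rx":0,"ry":0,"rz":0},{"fingers":-0.7,"dx":0,"dy":0,"dz":-0.002,"rx":0,"ry":0,"rz":0},{"fingers":-0.8,"dx":0,"dy":0,"dz":-0.002,"rx":0,"ry":0,"rz":0},{"fingers":-0.8,"dx":0,"dy":0,"dz":-0.002,"rx":0,"ry":0,"rz":0},{"fingers":-0.8,"dx":0,"dy":0,"dz":-0.002,"rx":0,"ry":0,"rz":0},{"fingers":-0.8,"dx":0,"dy":0,"dz":-0.03,"rx":0,"ry":0,"rz":0},{"fingers":-0.8,"dx":0,"dy":0,"dz":-0.08,"rx":0,"ry":0,"rz":0},{"fingers":-0.8,"dx":0,"dy":0,"dz":-0.1,"rx":0,"ry":0,"rz":0},{"fingers":-0.8,"dx":0,"dy":0,"dz":-0.1,"rx":0,"ry":0,"rz":0}]'
cat > e.py <<'E'
from h import *
np.set_printoptions(precision=4,suppress=True)
o=np.zeros((480,760,3),np.uint8)
for k,(n,c) in enumerate([("scene",(270,150)),("side",(230,190))]):
    C=get_calibration(n);im,d=camera(n);P=cloud(n,d,C);x,y,z=np.moveaxis(P,-1,0)
    m=(np.hypot(x-.5528,y+.1145)<.05)&(z>.2)&(z<.225);mt=m&(z>.207)
    print(n,m.sum(),np.percentile(z[m],[5,50,95]),cv2.minEnclosingCircle(P[mt][:,:2].astype(np.float32)))
    A=np.c_[P[mt][:,:2],np.ones(mt.sum())];print(" slope",np.linalg.lstsq(A,z[mt],rcond=None)[0])
    o[:,k*380:k*380+380]=cv2.resize(im[c[1]:c[1]+120,c[0]:c[0]+95],(380,480),interpolation=2)
    for q in["lever_grip","lens"]:
        for r in mark_of(n,q)[:2]:
            u,v=np.array(r["point"])*[640,480];print(n,q,r["conf"],u,v,P[int(v),int(u)])
    # pin: dark pts right of stand
    a=np.radians(6.97);ex=np.array([np.cos(a),np.sin(a)]);ey=np.array([-ex[1],ex[0]])
    S=(P[...,:2]-[.5528,-.1145]);sx=S@ex;sy=S@ey
    m=(sy<-.1)&(sy>-.165)&(np.abs(sx)<.06)&(z>.06)&(z<.14);print(" pin",m.sum(),np.c_[sx,sy,z][:0].shape,np.median(sx[m]),sy[m].min(),sy[m].max(),np.percentile(z[m],[5,50,95]))
    m=(sx>.2)&(sx<.42)&(np.abs(sy)<.05)&(z>.06);
    for lo in np.arange(.22,.40,.01):
        k2=m&(sx>=lo)&(sx<lo+.01)&(z<.13)
        if k2.sum()>4: print("  cam sx",lo.round(2),k2.sum(),"zmax",np.percentile(z[k2],[5,50,95]),"sy",np.percentile(sy[k2],[5,95]))
cv2.imwrite("pics/p4.png",o)
print(sense()["time_s"])
E
python3 e.py
```

```text
time_s: 7.82
position: [0.5544, -0.1155, 0.3703]
tcp_rot: [0.219, 0.976, -0.0, 0.001]
contact_force: [-0.5, 0.8, 0.0]
width: 0.0765
grasp_force: 0.0
scene 418 [0.2075 0.2142 0.2167] ((0.553701639175415, -0.11594392359256744), 0.03141412138938904)
 slope [-0.0098 -0.0271  0.2165]
scene lever_grip 0.75 454.976 389.904 [0.5458 0.3853 0.0184]
scene lever_grip 0.39 295.424 194.976 [ 0.6093 -0.1616  0.1943]
scene lens 0.96 247.616 271.488 [ 0.7961 -0.0827  0.1096]
 pin 26 (0, 1920) -0.003995131057549459 -0.15612391555256375 -0.1293988909535567 [0.1003 0.1045 0.1062]
  cam sx 0.23 14 zmax [0.0959 0.1057 0.1109] sy [-0.0059  0.0161]
  cam sx 0.24 59 zmax [0.0916 0.1061 0.1114] sy [-0.0097  0.016 ]
  cam sx 0.25 59 zmax [0.0932 0.1067 0.1111] sy [-0.0099  0.0161]
  cam sx 0.26 55 zmax [0.0905 0.1086 0.1155] sy [-0.013   0.0201]
  cam sx 0.27 106 zmax [0.0794 0.1153 0.1184] sy [-0.0178  0.0231]
  cam sx 0.28 109 zmax [0.0819 0.1152 0.1187] sy [-0.0176  0.023 ]
  cam sx 0.29 111 zmax [0.0799 0.1152 0.1188] sy [-0.0179  0.0233]
  cam sx 0.3 115 zmax [0.081  0.115  0.1181] sy [-0.0178  0.0232]
  
[... 949 characters left out ...]
0.11  ] sy [-0.0142  0.0128]
  cam sx 0.26 77 zmax [0.0836 0.106  0.1153] sy [-0.0191  0.0139]
  cam sx 0.27 133 zmax [0.0789 0.1132 0.1161] sy [-0.0217  0.0189]
  cam sx 0.28 137 zmax [0.0768 0.1134 0.1166] sy [-0.0212  0.0197]
  cam sx 0.29 136 zmax [0.0768 0.113  0.1164] sy [-0.0216  0.0196]
  cam sx 0.3 140 zmax [0.0778 0.113  0.1166] sy [-0.0213  0.0202]
  cam sx 0.31 144 zmax [0.0779 0.1132 0.1168] sy [-0.0212  0.0193]
  cam sx 0.32 102 zmax [0.0807 0.1034 0.1144] sy [-0.0184  0.0145]
  cam sx 0.33 94 zmax [0.0894 0.102  0.1245] sy [-0.0304 -0.0011]
  cam sx 0.34 107 zmax [0.0741 0.1023 0.1229] sy [-0.0295  0.0033]
  cam sx 0.35 48 zmax [0.0832 0.1023 0.1058] sy [-0.0106  0.0106]
8.125
```

View pics/p4.png

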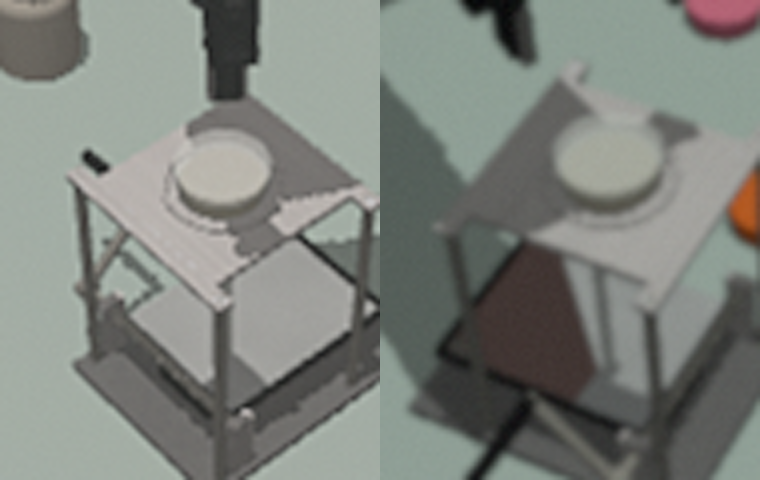

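The dish sits level inside the lip (scene crop (222,175), side crop (610,165)), with its top at 0.213. The lever pin is visible at (95,160) and (500,440). Next is the lever, with the tool turned so the wrist camera faces away from the stand.

```bash
python3 -m inch '[{"fingers":0,"dx":-0.064,"dy":-0.116,"dz":0,"rx":0,"ry":0,"rz":-2.133},{"fingers":0,"dx":-0.064,"dy":-0.116,"dz":0,"rx":0,"ry":0,"rz":-2.133},{"fingers":0,"dx":-0.064,"dy":-0.116,"dz":0,"rx":0,"ry":0,"rz":-2.133},{"fingers":0,"dx":-0.064,"dy":-0.116,"dz":0,"rx":0,"ry":0,"rz":-2.133},{"fingers":0,"dx":-0.064,"dy":-0.116,"dz":0,"rx":0,"ry":0,"rz":-2.133},{"fingers":0,"dx":-0.064,"dy":-0.116,"dz":0,"rx":0,"ry":0,"rz":-2.133},{"fingers":0,"dx":-0.064,"dy":-0.116,"dz":0,"rx":0,"ry":0,"rz":-2.133},{"fingers":0,"dx":-0.064,"dy":-0.116,"dz":0,"rx":0,"ry":0,"rz":-2.133},{"fingers":0,"dx":-0.064,"dy":-0.116,"dz":0,"rx":0,"ry":0,"rz":-2.133},{"fingers":0,"dx":-0.064,"dy":-0.116,"dz":0,"rx":0,"ry":0,"rz":-2.133},{"fingers":0,"dx":-0.064,"dy":-0.116,"dz":0,"rx":0,"ry":0,"rz":-2.133},{"fingers":0,"dx":-0.064,"dy":-0.116,"dz":0,"rx":0,"ry":0,"rz":-2.133}]'
cat > g.py <<'E'
from h import *
np.set_printoptions(precision=4,suppress=True)
a=np.radians(6.97);ex=np.array([np.cos(a),np.sin(a),0]);ey=np.array([-ex[1],ex[0],0])
S=np.array([.5528,-.1145,0])
s=sense();p=s["position"];Rt=R.from_quat(s["tcp_rot"]).as_matrix();f=np.array(s["contact_force"])
print(s["time_s"],"tcp stand",(p-S)@ex,(p-S)@ey,p[2],"F stand",f@ex,f@ey,f[2],"w",s["width"],s["grasp_force"])
print("tool axes in stand\n",np.array([ex,ey,[0,0,1]])@Rt)
E
python3 g.py
python3 - <<'E'
from h import *
np.set_printoptions(precision=4,suppress=True)
# triangulate lens
def ray(n,u,v):
    C=get_calibration(n);o=np.array(C["cam_to_world"])[:3,3];p=world(n,u,v,1.,C)-o;return o,p/np.linalg.norm(p)
for a,b in [((247.6,271.5),(385.9,300.6)),((249,271),(383,300))]:
    o1,d1=ray("scene",*a);o2,d2=ray("side",*b)
    t=np.linalg.lstsq(np.c_[d1,-d2],o2-o1,rcond=None)[0];print(o1+t[0]*d1,o2+t[1]*d2)
E
```

```text
time_s: 9.62
position: [0.562, -0.2474, 0.3681]
tcp_rot: [0.75, -0.661, -0.001, 0.0]
contact_force: [0.6, 0.5, 0.4]
width: 0.0427
grasp_force: 0.0
9.625 tcp stand -0.007032942075829078 -0.13303730038748673 0.3681175404634382 F stand 0.6567122780313487 0.41116465910812855 0.38166574407272624 w 0.04267634708413513 0.0
tool axes in stand
 [[ 0.0039 -1.     -0.001 ]
 [-1.     -0.0039  0.0008]
 [-0.0008  0.001  -1.    ]]
[ 0.7933 -0.0887  0.0975] [ 0.7891 -0.0889  0.0985]
[ 0.7894 -0.0895  0.0954] [ 0.7827 -0.0899  0.0969]
```

```bash
cat > l.py <<'E'
from h import *
from scipy.optimize import least_squares
np.set_printoptions(precision=4,suppress=True)
a=np.radians(6.97);ex=np.array([np.cos(a),np.sin(a)]);ey=np.array([-ex[1],ex[0]])
for n in["scene","side"]:
    C=get_calibration(n);D=[];L=[]
    for i in range(8):
        D.append(camera(n)[1]);L+=[np.array(r["point"])*[640,480] for r in mark_of(n,"lens")[:1]]
    print(n,"lens px",np.median(L,0),np.std(L,0))
    P=cloud(n,np.median(D,0),C);z=P[...,2];S=P[...,:2]-[.5528,-.1145];sx=S@ex;sy=S@ey
    m=(np.abs(sx)<.05)&(np.abs(sy)<.05)&(np.hypot(sx,sy)>.041)&(z>.18)&(z<.205);zp=np.median(z[m])
    m2=(np.hypot(sx,sy)<.02)&(z>.2);zd=np.median(z[m2])
    m3=(sx>.272)&(sx<.315)&(abs(sy)<.012)&(z>.1)&(z<.125);zc=np.median(z[m3])
    print("plate",zp-.193,"dish",zd-.213,"camtop",zc,z[m3].std(),"corr",zc-(zp-.193))
    m4=(sx>.236)&(sx<.256)&(z>.06)&(z<.13)&(abs(sy)<.03);q=np.c_[sy[m4],z[m4]]
    r=least_squares(lambda p:np.hypot(q[:,0]-p[0],q[:,1]-p[1])-p[2],[0,.092,.015],loss="soft_l1",f_scale=.001).x;print("barrel y,z,r",r,m4.sum())
    b=(z<.02)&(abs(z)<.006)&(sx>.15)&(sx<.22)&(abs(sy)<.1);print("table",np.median(z[b]))
print(sense()["time_s"])
E
python3 l.py
python3 -m inch '[{"fingers":0,"dx":0,"dy":0,"dz":0.06,"rx":0,"ry":0,"rz":0},{"fingers":0,"dx":0,"dy":0,"dz":0.12,"rx":0,"ry":0,"rz":0},{"fingers":0,"dx":0,"dy":0,"dz":0.16,"rx":0,"ry":0,"rz":0},{"fingers":0,"dx":0,"dy":0,"dz":0.195,"rx":0,"ry":0,"rz":0},{"fingers":0,"dx":0,"dy":0,"dz":0.216,"rx":0,"ry":0,"rz":0},{"fingers":0,"dx":0,"dy":0,"dz":0.216,"rx":0,"ry":0,"rz":0}]'
```

```text
scene lens px [250.144 271.656] [1.5713 2.0549]
plate 0.001544307464111716 dish 0.0018128054038050456 camtop 0.11645283533180151 0.0006351109993205867 corr 0.11490852786768979
barrel y,z,r [-0.0006  0.0939  0.0164] 111
table 0.0017241097758884938
side lens px [383.584 302.112] [0.8815 1.3682]
plate -0.0004511551163012273 dish -0.0004576821414807031 camtop 0.11448961984968054 0.000654013146264296 corr 0.11494077496598176
barrel y,z,r [0.0026 0.0914 0.0168] 142
table -0.0003519221144911433
11.225
time_s: 11.98
position: [0.5612, -0.247, 0.1514]
tcp_rot: [0.749, -0.663, -0.002, 0.0]
contact_force: [0.3, 0.6, 0.5]
width: 0.0427
grasp_force: 0.0
```

Lens height comes out at 0.092 by two independent measures (block top −23 mm, barrel axis). The required tilt is then 0.775 rad, with the pin 48 mm forward and 22 mm up from its rest.

```bash
python3 -m inch '[{"fingers":0,"dx":0,"dy":-0.003,"dz":0,"rx":0,"ry":0,"rz":0},{"fingers":1,"dx":0,"dy":-0.003,"dz":0,"rx":0,"ry":0,"rz":0},{"fingers":1,"dx":0,"dy":-0.003,"dz":0,"rx":0,"ry":0,"rz":0},{"fingers":1,"dx":0,"dy":-0.003,"dz":0,"rx":0,"ry":0,"rz":0},{"fingers":1,"dx":0,"dy":-0.003,"dz":0,"rx":0,"ry":0,"rz":0},{"fingers":1,"dx":0,"dy":-0.003,"dz":0,"rx":0,"ry":0,"rz":0}]' 30; python3 g.py
for i in 1 2 3 4; do python3 -m inch '[{"fingers":1,"dx":0,"dy":0.001,"dz":0,"rx":0,"ry":0,"rz":0},{"fingers":1,"dx":0,"dy":0.001,"dz":0,"rx":0,"ry":0,"rz":0}]' >/dev/null; python3 g.py|head -1; done
```

```text
time_s: 12.72
position: [0.5615, -0.248, 0.154]
tcp_rot: [0.748, -0.664, -0.002, 0.003]
contact_force: [-20.8, -4.4, 16.4]
width: 0.0087
grasp_force: 30.1
12.725 tcp stand -0.007595697204787467 -0.13354275203102153 0.1539775364353196 F stand -21.15066343942333 -1.8230782803649492 16.392389225364916 w 0.008684807197605438 30.128569900989532
tool axes in stand
 [[-0.002  -1.     -0.0075]
 [-1.      0.002  -0.0014]
 [ 0.0014  0.0075 -1.    ]]
12.975 tcp stand -0.007775777709290433 -0.13356427821196565 0.1540059639467174 F stand -17.50326676346964 -0.5461452670912568 14.13872291292683 w 0.00905412314699375 29.877416789531708
13.225 tcp stand -0.007943630463203143 -0.13358151465671644 0.15403906969040984 F stand -13.082217509607158 -0.9185524624924766 11.614784832797879 w 0.008683579051230555 29.623659253120422
13.475 tcp stand -0.008121463677232306 -0.13357076160666226 0.15407511261928214 F stand -8.624538200578474 -1.0244858685396796 7.914863937501748 w 0.008285501655102471 29.487685561180115
13.725 tcp stand -0.008268540081946198 -0.13356128192751457 0.15410305702737148 F stand -3.52978202940116 -0.09344130840577852 5.2194278547595125 w 0.008994600096416349 29.42009925842285
```

```bash
cat >> g.py <<'E'
g=p+Rt[:,2]*.054;print("grasp pt stand",(g-S)@ex,(g-S)@ey,g[2])
E
python3 g.py | tail -1
python3 -m inch '[{"fingers":1,"dx":0,"dy":-0.005,"dz":-0.005,"rx":0,"ry":0,"rz":0},{"fingers":1,"dx":0,"dy":-0.010,"dz":-0.009,"rx":0,"ry":0,"rz":0},{"fingers":1,"dx":0,"dy":-0.016,"dz":-0.0125,"rx":0,"ry":0,"rz":0},{"fingers":1,"dx":0,"dy":-0.022,"dz":-0.016,"rx":0,"ry":0,"rz":0},{"fingers":1,"dx":0,"dy":-0.028,"dz":-0.0185,"rx":0,"ry":0,"rz":0},{"fingers":1,"dx":0,"dy":-0.0345,"dz":-0.0205,"rx":0,"ry":0,"rz":0},{"fingers":1,"dx":0,"dy":-0.041,"dz":-0.0215,"rx":0,"ry":0,"rz":0},{"fingers":1,"dx":0,"dy":-0.048,"dz":-0.022,"rx":0,"ry":0,"rz":0},{"fingers":1,"dx":0,"dy":-0.048,"dz":-0.022,"rx":0,"ry":0,"rz":0},{"fingers":1,"dx":0,"dy":-0.048,"dz":-0.022,"rx":0,"ry":0,"rz":0}]'; python3 g.py
cat > m.py <<'E'
from h import *
import sys
np.set_printoptions(precision=4,suppress=True)
a=np.radians(6.97);ex=np.array([np.cos(a),np.sin(a)]);ey=np.array([-ex[1],ex[0]])
o=np.zeros((480,760,3),np.uint8)
for k,(n,c) in enumerate([("scene",(270,150)),("side",(230,190))]):
    C=get_calibration(n);D=[]
    for i in range(5):
        im,d=camera(n);D.append(d)
    P=cloud(n,np.median(D,0),C);z=P[...,2]-(.0016 if n=="scene" else -.0004);S=P[...,:2]-[.5528,-.1145];sx=S@ex;sy=S@ey
    m=(abs(sy)<.05)&(sx>-.09)&(sx<.06)&(z>.03)&(z<.175)
    q=np.c_[sx[m]-.045,sy[m],z[m]-.05]
    ang=np.degrees(np.arctan2(q[:,2],-q[:,0]));rr=np.hypot(q[:,0],q[:,2]);w=(rr>.06)&(rr<.145)
    h,e=np.histogram(ang[w],bins=np.arange(0,90,2));print(n,m.sum(),h)
    # plane fit (RANSAC-lite)
    rng=np.random.default_rng(0);best=None;Q=q[rr<.15]
    for _ in range(400):
        A=Q[rng.choice(len(Q),3,False)];nn=np.cross(A[1]-A[0],A[2]-A[0]);nn/=np.linalg.norm(nn)+1e-12
        inl=abs((Q-A[0])@nn)<.003
        if best is None or inl.sum()>best.sum(): best=inl
    I=Q[best];c0=I.mean(0);nn=np.linalg.svd(I-c0)[2][2];nn*=np.sign(nn[2]);print(" plane n",nn,"tilt",np.degrees(np.arctan2(nn[0],nn[2])),"offset at pivot mm",1e3*(-c0@nn),len(I),len(Q),I.min(0),I.max(0))
    m=(sy<-.1)&(sy>-.16)&(sx>-.02)&(sx<.09)&(z>.08)&(z<.14)
    y0,x0=c[1],c[0];o[:,k*380:k*380+380]=cv2.resize(im[y0:y0+120,x0:x0+95],(380,480),interpolation=2)
cv2.imwrite(f"pics/m{sys.argv[1]}.png",o)
E
python3 m.py 1
```

```text
grasp pt stand -0.008284862901149596 -0.1336322464718962 0.10010310612369924
time_s: 14.98
position: [0.6085, -0.2421, 0.1762]
tcp_rot: [0.749, -0.663, 0.0, 0.001]
contact_force: [-5.0, 0.3, 6.0]
width: 0.0085
grasp_force: 30.7
14.975 tcp stand 0.03978114731832901 -0.13345272479514003 0.17618959423026137 F stand -4.887752760217206 0.9421517130405006 5.9932545514120905 w 0.008528196420820262 30.67408114671707
tool axes in stand
 [[-0.0004 -1.     -0.0003]
 [-1.      0.0004 -0.0012]
 [ 0.0012  0.0003 -1.    ]]
grasp pt stand 0.039764578244989995 -0.1335157952545792 0.12218963360450763
scene 1058 [  0   0   0   0   0   0   0   0   0   0   0   0   0   0   0   0   0   0
   0   0   8 282 128   0   0   0   0   0   0   0   0   0   0   0   0   0
   0   0   0   0   0   0   0   0]
 plane n [ 0.6902 -0.0024  0.7236] tilt 43.64822137962975 offset at pivot mm 0.026841893959936997 990 1058 [-0.1077 -0.0498 -0.0004] [0.0032 0.05   0.1015]
side 538 [ 0  0  0  0  0  0  0  0  0  0  0  0  0  0  0  0  0  0  0  0  0 15  3  0
  0  0  0  0  0  0  0  0  0  0  0  0  0  0  0  0  0  0  0  0]
 plane n [0.6732 0.0007 0.7395] tilt 42.313150631166835 offset at pivot mm -0.5931021199050303 505 538 [-0.0517 -0.0395 -0.0012] [0.0031 0.05   0.05  ]
```

View pics/m1.png

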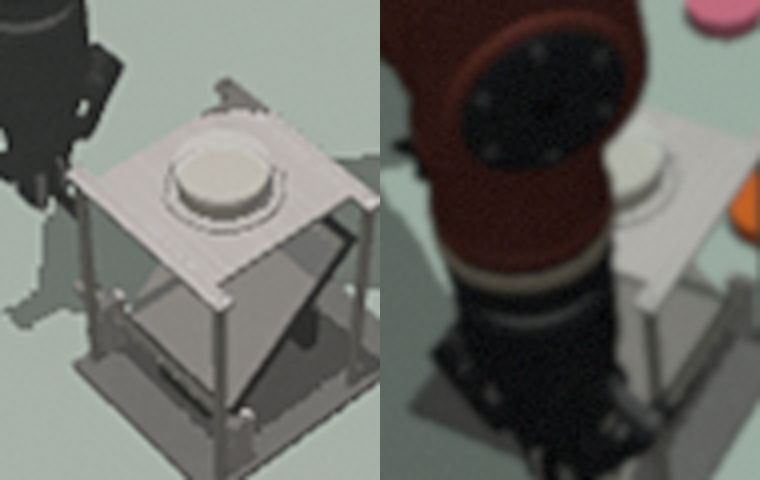

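The mirror is up and the dish is still seated; the scene depth gives 43.6° against 44.4° wanted. I'll check the plane fit for bias on the first picture, where the tilt was 0.

```bash
cat > k.py <<'E'
from h import *
from scipy.optimize import least_squares
import sys
np.set_printoptions(precision=4,suppress=True)
a=np.radians(6.97);ex=np.array([np.cos(a),np.sin(a)]);ey=np.array([-ex[1],ex[0]])
def fit(n,d,t0):
    P=cloud(n,d);z=P[...,2]-(.0016 if n=="scene" else -.0004);S=P[...,:2]-[.5528,-.1145];X=S@ex-.045;sy=S@ey;Z=z-.05
    for _ in range(4):
        u=-np.cos(t0)*X+np.sin(t0)*Z;w=np.sin(t0)*X+np.cos(t0)*Z
        m=(abs(sy)<.048)&(u>.012)&(u<.133)&(abs(w)<.006)
        A=np.c_[u[m],sy[m],np.ones(m.sum())];r=np.linalg.lstsq(A,w[m],rcond=None)[0]
        t0=t0+np.arctan(r[0])
    return np.degrees(t0),r[2]*1e3,m.sum(),np.std(A@r-w[m]),u[m].max()
for n in["scene","side"]:
    print(n,"t0",fit(n,np.load(n+".npy"),0.),fit(n,np.load(n+"3.npy"),0.))
    for i in range(3):print(n,"now",fit(n,np.mean([camera(n)[1] for _ in range(3)],0),.77))
E
python3 k.py; python3 g.py|sed -n '1p;$p'
```

```text
scene t0 (np.float64(-0.17370247356941795), np.float64(0.20279976892823373), np.int64(1005), np.float64(0.001744359451226884), np.float64(0.13275693406779332)) (np.float64(0.03646662679642202), np.float64(0.06700791056245921), np.int64(1006), np.float64(0.001760927118721971), np.float64(0.13297496843170045))
scene now (np.float64(44.24707905704102), np.float64(-0.7966596713639904), np.int64(789), np.float64(0.0010623733964283128), np.float64(0.13281645624376068))
scene now (np.float64(44.13810269551922), np.float64(-0.7612362570682987), np.int64(784), np.float64(0.0010438674392831465), np.float64(0.13264490809813695))
scene now (np.float64(44.2180289018747), np.float64(-0.772056533828407), np.int64(786), np.float64(0.0010423991655113829), np.float64(0.1326478782045309))
side t0 (np.float64(0.03393207075185658), np.float64(-0.10474834219872378), np.int64(1388), np.float64(0.001667636664509052), np.float64(0.13291994570991086)) (np.float64(0.028586994114046946), np.float64(-0.08772975409058505), np.int64(1393), np.float64(0.0016375574848448366), np.float64(0.13291083359915373))
side now (np.float64(44.455968358275065), np.float64(-0.9628961801965148), np.int64(360), np.float64(0.0008817851557572807), np.float64(0.07147073199570789))
side now (np.float64(43.99815526836046), np.float64(-0.650464199554375), np.int64(356), np.float64(0.0009108425258222398), np.float64(0.07216367168336271))
side now (np.float64(44.192568990736994), np.float64(-0.7643739147336487), np.int64(358), np.float64(0.0009704888733526682), np.float64(0.07127188220200105))
16.375 tcp stand 0.039702443195225395 -0.13345930068454395 0.1761769464805803 F stand -4.374924341731187 0.06129615391061666 6.654839951883987 w 0.00863835930059775 30.66215693950653
grasp pt stand 0.03968459091907521 -0.13351893696363404 0.12217698236197691
```

Fit bias at tilt 0 is about 0. Now the free plane fits give 44.2° and the kinematics 44.4°, against a target of 44.4°. I'll add one tiny nudge, then hand in.

```bash
python3 -m inch '[{"fingers":1,"dx":0,"dy":-0.0003,"dz":0,"rx":0,"ry":0,"rz":0},{"fingers":1,"dx":0,"dy":-0.0003,"dz":0,"rx":0,"ry":0,"rz":0},{"fingers":1,"dx":0,"dy":-0.0003,"dz":0,"rx":0,"ry":0,"rz":0},{"fingers":1,"dx":0,"dy":-0.0003,"dz":0,"rx":0,"ry":0,"rz":0}]'; python3 k.py | grep now; python3 -c "
from rig import *;print(close_job())"
```

```text
time_s: 16.88
position: [0.6086, -0.2421, 0.1762]
tcp_rot: [0.749, -0.663, 0.0, 0.001]
contact_force: [-5.9, -0.2, 6.7]
width: 0.0086
grasp_force: 30.7
scene now (np.float64(44.252494487690385), np.float64(-0.68700632556503), np.int64(788), np.float64(0.001043644457219081), np.float64(0.13250770805259726))
scene now (np.float64(44.34367611107459), np.float64(-0.7994252119660206), np.int64(780), np.float64(0.0010408214314130602), np.float64(0.13241230822985078))
scene now (np.float64(44.340232184127736), np.float64(-0.7671918226273764), np.int64(785), np.float64(0.001017734784147092), np.float64(0.13297837726310324))
side now (np.float64(44.292198214537784), np.float64(-0.8550737903672019), np.int64(353), np.float64(0.0009851877863294215), np.float64(0.0711490233445437))
side now (np.float64(44.3107051252063), np.float64(-0.7883173943063368), np.int64(355), np.float64(0.0008931184766741182), np.float64(0.07161512961731681))
side now (np.float64(44.20254015264126), np.float64(-0.6171394039881885), np.int64(357), np.float64(0.0008997235323133688), np.float64(0.07087687916160637))
the job is handed in; nothing more can be done
None
```

I handed the job in at about 18 s of the 48 s limit: the small dish sits level in the seat and is released, and the arm still holds the lever at a measured tilt of about 44.3° against 44.4° calculated to centre the mark; I could not see the camera's own picture to confirm that.

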